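# Rack the fly vials and hold the incubator lid at its loading mark

## Task

Gently lay the two loose fly vials in the two free lanes of the rack, with their foam plugs pointing the same way as the plug of the vial already lying in the rack. Then take the handle of the incubator's sprung lid, lift the lid to the long 40-degree line on its side quadrant, not wide open, so that the warm air stays in, and keep holding it there for your lab partner to slide the rack in: the job finishes with the lid still held in the gripper. Leave everything else on the bench as it stands.

Things in the scene. Friction and masses are not known exactly. Their poses are not given: they have to be found in the camera images.
- vial_a: First loose vial, lying on the bench (axis 12.5 mm up), free to roll: clear plastic fly vial, a round tube 25 mm in diameter with a cream foam plug in its mouth; 110 mm long over all (95 mm tube, 15 mm of plug), about 35 g, bluish food at the closed end, paper label. Origin on the axis, mid-length; +x along the axis towards the plug. It starts crosswise to the rack's lanes.
- vial_a_plug (a point): Outer end of the first loose vial's foam plug, on its axis, 55 mm from its origin.
- vial_b: Second loose vial, the same as the first, lying on the bench the other way round: its plug points roughly opposite to the first one's. Origin on the axis, mid-length; +x along the axis towards the plug. 
- vial_b_plug (a point): Outer end of the second loose vial's foam plug, on its axis, 55 mm from its origin.
- vial_there: The vial already lying in the rack's middle lane, the same as the others, its plug towards the rack's pull tab. Origin on the axis, mid-length; +x along the axis towards the plug. 
- vial_there_plug (a point): Outer end of that vial's foam plug.
- rack: Low aluminium vial rack, loose, 400 g: floor plate 112 x 180 mm (top 6 mm above the bench), pull tab on its robot side (-x). Three lanes parallel to its x, at y = -56, 0 and +56 mm; the middle one is taken. Origin on the bench under the plate's middle, z up. The plugs are to point to its -x.
- lane_left (a point): Where the middle of a vial's axis comes when it lies in the rack's left lane (rack y = +56 mm), 34 mm above the bench. The vial rests across two zigzag rails with 45-degree V notches, 7 mm thick, tops 33 mm up, at rack x = -34 and +34 mm; between the rails the lane is open down to the floor plate.
- lane_right (a point): The same for the rack's right lane (rack y = -56 mm).
- incubator: Off-white bench-top vial incubator, fixed: case 250 (x) x 290 (y) x 110 mm high, control panel on its front (-x, towards the robot), hinge at the back. Origin on the bench under the middle of the case; +x to the back, z up. On its right-hand (-y) side stands a graduated steel quadrant, lines every 10 degrees, up to 247 mm above the bench.
- mark_40 (a point): The long black 40-degree line on the quadrant, 151 mm to the right of the incubator's middle, 135 mm from the hinge axis. A dark index pin on the lid's right edge, also 135 mm from the hinge axis, stands at this line when the lid is open 40 degrees.
- lid_hinge (a point): Middle of the lid's hinge axis, which runs along the incubator's y, 122 mm behind the incubator's origin and 119 mm above the bench.
- lid (a joint): Opening angle of the lid in rad: 0 shut, grows as the front edge rises, 0.698 at the 40-degree line. Spring hinges pull it shut at every angle: about 5 N up at the handle starts it; holding it at 40 degrees takes about 8 N square to the lid, or 12 N straight up; let go, it shuts. The lid is an off-white frame, 250 x 290 mm, about 400 g, with a clear window.
- lid_handle (a point): Middle of the lid's steel bow handle: round bar 12 mm in diameter, 104 mm long, parallel to the hinge axis near the lid's front edge, its axis 35 mm above the lid's top. Lid shut: 210 mm in front of the hinge axis (incubator x), 46 mm above it, 165 mm above the bench. It turns with the lid; there is finger room all round the bar.
- spray_bottle: Bystander, loose, to be left alone: spray bottle, 94 mm in diameter, 240 mm high, teal with a white trigger head. Origin under its middle.
- empty_vial: Bystander, loose, to be left alone: empty open vial standing upright, 25 mm in diameter, 95 mm high. Origin under its middle.
- foam_plug: Bystander, loose, to be left alone: cream foam plug standing on end, 28 mm in diameter, 30 mm high. Origin under its middle.
- pen: Bystander, loose, to be left alone: blue pen, 137 mm long, 9 mm thick. Origin under its middle, x along it.
- paint_brush: Bystander, loose, to be left alone: fine paint brush, 188 mm long, 8 mm thick. Origin under its wooden handle, x along it to the tip.
- petri_dish: Bystander, loose, to be left alone: closed clear dish, 90 mm in diameter, 16 mm high. Origin under its middle.
Not all that is in view belongs to the job. Leave any purple or red look-alike of the vial_b alone.

How it is judged:
By the outcome, as a careful person would: the job done as asked, in the order asked, and still so for the second after the job is handed in, while the arm keeps its last pose, push and grip.
It also fails if it takes over 64 s, if anything falls off the work surface, if the arm or the gripper's body presses on something with over 40 N, if the wrist force passes 120 N, or if a joint passes its speed limit or range.

## Robot

A 6-joint arm with a two-finger parallel gripper is mounted at the origin on the work surface. World frame = base frame: x ahead of the robot, y to its left, z up, the work surface at z = 0. Lengths are in m, angles in rad, forces in N, time in s.
With the tool pointing down it reaches from about 0.3 to 0.875 m from the base axis. Payload 4.2 kg.
Tool frame: the origin (TCP) lies midway between the tips of the shut fingers; the grasp point (between the pads) lies 19 mm behind it (robot.grip_point_offset is the distance from the TCP to the grasp point, in m); z points along the fingers, y is the line along which they close (so a half turn about z gives the same grasp; the last joint's range is limited). The gripper opens to 85 mm and grips with 20 to 120 N. Pads are 22 mm wide; open, the fingers measure 114 mm over their backs; the gripper's body (76 mm by 85 mm) begins 54 mm behind the grasp point. The pads swing forward as they close: fully open they stand 13 mm farther back than shut.
Start: joints at [-1.197, 0.32, 1.565, -0, 1.257, -0.02], TCP at [0.221, -0.531, 0.231] pointing down, gripper open.
Joint ranges: [-3.11, 3.11], [-0.84, 2.01], [0.21, 2.61], [-1.34, 4.49], [0.05, 2.63], [-2.56, 2.56]. Speed limits (rad/s): [2.57, 2.57, 3.14, 3.14, 3.14, 3.14].

## Interface

Orientations are given as a rotation vector (axis times angle).
In Python, from cell import robot, eyes gives the robot as it stands.
- The arm moves only by the shell command python3 -m creep 'ROWS'. ROWS is JSON, a list of rows, each a list of 3 entries, a list of its own where there are three numbers: the turn, a rotation vector about the tool's x, y, z as a fraction of full scale, then the shift along the tool's x, y, z as a fraction of full scale, then the closure in counts, from 0 (fully open) to 255 (shut). A call has 1 to 8 rows; each row shifts and turns the commanded pose from where the row before left it, along the tool's axes as they then stand; what a row does not reach is not made up. Full scale, the value 1, is 0.025 m for a shift and 0.08 rad for a turn. A row lasts 1/8 s, in which the tool goes at most 62.5 mm and 10.7 degrees, less where a joint would pass 70% of its speed; a pose out of reach is approached as far as the arm can. A call with a number of a shift or a turn outside -1 to 1 is refused whole. A call with a gripper value outside its range is refused whole. The fingers move at their own pace and stop on an object; the grip force is fixed at half the most. Time passes only in rows, so rows that do not move let the fingers close. It gives the time, the measured TCP pose, the force, the opening and the grip force at its end, in the units of the state.
- robot.state(): the state, without advancing time (a new reading comes with each control period).
- eyes.camera(name): name is "side" or "top" or "wrist"; returns a dict with "pixels" (480x640x3 uint8, blue, green, red), "mtx" (3x3 intrinsics, pixels), "rvec" (rotation vector, rad) and "tvec" (3), from world to camera coordinates, as OpenCV has them; the wrist camera has in their place "T_tool_cam" (4x4, takes a point from camera to tool coordinates, whose origin is the TCP and whose axes are the flange's). Camera axes: x right, y down, z forward; pixel columns grow to the right and rows downward; lengths in m; the calibration is good to about 2 mm. A picture is of the moment at which its call begins: read the wrist's pose just before it. There is no depth.
- robot.hand_in(): hands the job in; it is judged then, once.
The state is a dict: "time_s": time; "joint_positions": joint angles; "joint_vel": joint speeds; "joint_efforts": joint torques, N m; "tool_pos": TCP position; "tcp_rot": TCP orientation; "ft_force": force on the tool from outside, world axes, zero at the start; "ft_torque": the same for the moment, N m; "grip_width": finger opening in m; "finger_force": force on a finger pad.
Only numpy, scipy, OpenCV 4.12 (cv2) and the standard library are available. Lean on these libraries where they do the work, as an engineer would, in place of code of your own. Each camera call takes 0.05 s, during which the arm holds its last target. There are 200 camera calls.

## Working session

There is one attempt and no reset: what is moved stays moved. The work goes in short steps, Python scripts to look and compute and a shell command to move; the robot and the scene stay as the last step left them, time stands still between calls to the robot, and variables do not carry over. Pictures are saved under pics/ and viewed, at most 11 in all, crops included, and the job is handed in when it is done.

```bash
mkdir -p pics; ls
python3 - <<'E'
from cell import robot, eyes
import cv2
s=robot.state(); print(s)
for n in("top","side"):
    c=eyes.camera(n); cv2.imwrite(f"pics/{n}0.png",c["pixels"]); print(n,c["mtx"],c["rvec"],c["tvec"])
c=eyes.camera("wrist");print(c["mtx"],c["T_tool_cam"])
E
```

```text
pics
{'time_s': 0.0, 'joint_positions': array([-1.19702842e+00,  3.20266615e-01,  1.56568790e+00, -2.97102401e-05,
        1.25740788e+00, -1.99843548e-02]), 'joint_vel': array([-0.00067069,  0.00015571,  0.00021652, -0.00135195, -0.00072392,
        0.00028856]), 'joint_efforts': array([-1.24910941e-03, -4.15532327e+01, -2.34164143e+01, -4.29243073e-05,
        8.22775299e-03,  9.45557531e-06]), 'tool_pos': array([ 0.22042495, -0.53054434,  0.23049335]), 'tcp_rot': array([-3.07919820e+00, -6.14191115e-01,  5.32577579e-04]), 'ft_force': array([ 0.53590777, -0.39917123,  0.20047442]), 'ft_torque': array([0.06613593, 0.04730663, 0.00633296]), 'finger_force': 0.0, 'grip_width': 0.08495751985801768}
top [[483.87842551   0.         313.89166282]
 [  0.         483.87842551 241.47035123]
 [  0.           0.           1.        ]] [ 2.14770984 -2.17900882  0.12908362] [0.01121347 0.54224232 1.44743172]
side [[605.33506975   0.         318.10810449]
 [  0.         605.33506975 226.12825692]
 [  0.           0.           1.        ]] [ 2.19164083 -0.27550375  0.16672599] [-0.51907279  0.19267051  1.37082068]
[[417.19149969   0.         312.3762173 ]
 [  0.         417.19149969 239.75300606]
 [  0.           0.           1.        ]] [[ 4.03571318e-04 -9.45879539e-01 -3.24517695e-01  8.35890856e-02]
 [ 9.99999558e-01  1.05997287e-04  9.34650034e-04 -6.06271068e-04]
 [-8.49668349e-04 -3.24517929e-01  9.45879163e-01 -1.42545607e-01]
 [ 0.00000000e+00  0.00000000e+00  0.00000000e+00  1.00000000e+00]]
```

View pics/top0.png

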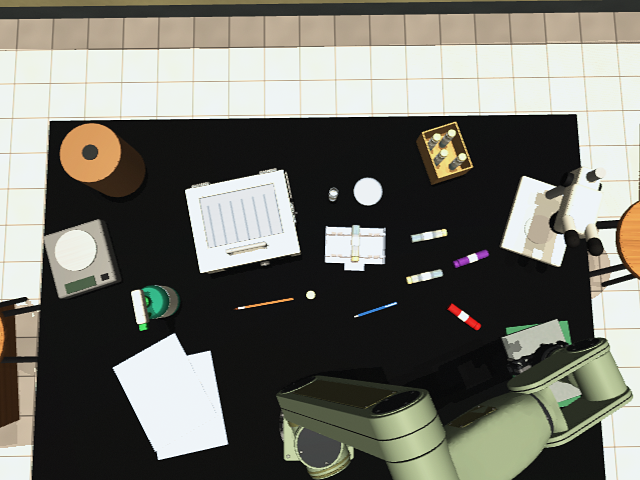

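View pics/side0.png

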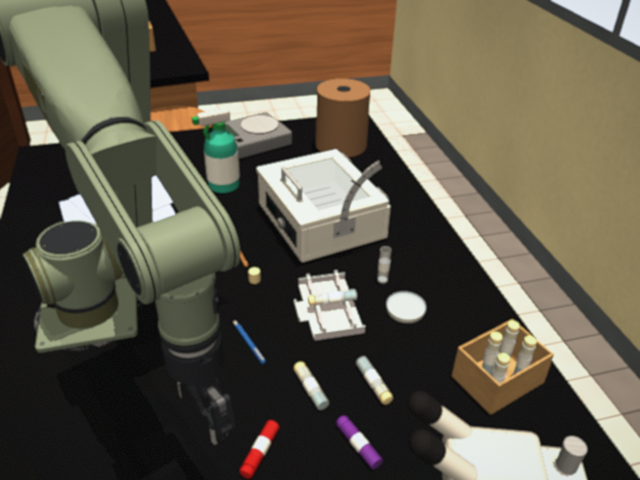

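The top view shows the rack at (355,246) with its tab at (354,267), the incubator at (243,222) with its handle at (246,248), and clear vials at (429,236) and (424,277). The side view shows the same vials at (374,380) and (311,385).

Things that could be taken for the loose vials: the purple vial (471,258), the red vial (464,317), the boxed vials (445,148), the empty upright vial (333,194) and the rack's own vial (355,244). I choose the two clear ones lying on the bench and check them in a close crop.

```bash
cat > h.py <<'E'
import numpy as np, cv2
from cell import robot, eyes
def cam(n):
    s=robot.state(); c=eyes.camera(n)
    if n=="wrist":
        T=np.eye(4);T[:3,:3]=cv2.Rodrigues(s["tcp_rot"])[0];T[:3,3]=s["tool_pos"]
        W=T@c["T_tool_cam"]; R=W[:3,:3]; o=W[:3,3]
    else:
        R=cv2.Rodrigues(c["rvec"])[0].T; o=-R@c["tvec"].ravel()
    return dict(img=c["pixels"],K=c["mtx"],R=R,o=o)
def ray(c,p):
    d=c["R"]@np.linalg.solve(c["K"],[p[0],p[1],1]); return d/np.linalg.norm(d)
def plane(c,p,z):
    d=ray(c,p); return c["o"]+d*(z-c["o"][2])/d[2]
def tri(cp):
    A=np.zeros((3,3));b=np.zeros(3)
    for c,p in cp:
        d=ray(c,p);M=np.eye(3)-np.outer(d,d);A+=M;b+=M@c["o"]
    return np.linalg.solve(A,b)
def proj(c,X):
    q=c["K"]@(c["R"].T@(np.array(X)-c["o"])); return q[:2]/q[2]
E
python3 - <<'E'
from h import *
t=cam("top");s=cam("side")
a=cv2.resize(t["img"][210:300,310:480],None,fx=4.7,fy=4.7,interpolation=cv2.INTER_CUBIC)[:,:799]
b=cv2.resize(s["img"][260:420,280:410],None,fx=3,fy=3,interpolation=cv2.INTER_CUBIC)
cc=cv2.resize(t["img"][155:285,175:310],None,fx=3,fy=3,interpolation=cv2.INTER_CUBIC)
out=np.zeros((600,800,3),np.uint8)
a=cv2.resize(t["img"][210:300,310:480],(510,270),interpolation=cv2.INTER_CUBIC)
out[:270,:510]=a;out[270:600,:405]=cc[60:390];out[:480,410+0:][:, :390][270:]=b[270:480]
out[:270,512:]=b[0:270,50:338]
cv2.imwrite("pics/crop1.png",out)
# light, non-black blobs for the vials
for n,c,rois in(("top",t,[(405,225,455,248),(400,265,448,288)]),("side",s,[(350,350,400,410),(288,355,335,412)])):
  for x0,y0,x1,y1 in rois:
    m=(c["img"][y0:y1,x0:x1].max(2)>90).astype(np.uint8)
    k,l,st,ce=cv2.connectedComponentsWithStats(m);i=1+st[1:,4].argmax()
    r=cv2.minAreaRect(np.argwhere(l==i)[:,::-1].astype(np.float32)+[x0,y0] if 0 else (np.argwhere(l==i)[:,::-1]+[x0,y0]).astype(np.float32))
    print(n,r,plane(c,r[0],.0125))
    P=cv2.boxPoints(r);e=[(P[i]+P[(i+1)%4])/2 for i in range(4)]
    L=max([(e[0],e[2]),(e[1],e[3])],key=lambda q:np.linalg.norm(q[0]-q[1]))
    for q in L: print("  end",q,plane(c,q,.0125), c["img"][int(q[1]),int(q[0])])
E
```

```text
top ((428.80767822265625, 235.03848266601562), (7.844644546508789, 35.69313430786133), 78.69007110595703) [ 0.55952715 -0.35347421  0.0125    ]
  end [446.30768 231.53848] [ 0.56970366 -0.40830504  0.0125    ] [122 184 172]
  end [411.30768 238.53848] [ 0.54936974 -0.29874627  0.0125    ] [30 35 31]
top ((424.16009521484375, 276.19378662109375), (7.795130252838135, 36.652103424072266), 77.00537872314453) [ 0.43232702 -0.33382902  0.0125    ]
  end [442.01685 272.073  ] [ 0.44417551 -0.38928543  0.0125    ] [141 136 123]
  end [406.30334 280.31458] [ 0.42050409 -0.27849224  0.0125    ] [39 64 77]
side ((374.076904296875, 379.6153869628906), (54.36061477661133, 13.867504119873047), 56.30992889404297) [ 0.55990906 -0.35038305  0.0125    ]
  end [358.99997 357.     ] [ 0.54886087 -0.28666653  0.0125    ] [59 62 62]
  end [389.15384 402.23077] [ 0.57016279 -0.40951778  0.0125    ] [ 58  88 101]
side ((310.441162109375, 384.23529052734375), (52.99306106567383, 14.234380722045898), 59.03623962402344) [ 0.43321858 -0.33073279  0.0125    ]
  end [296.8088 361.5147] [ 0.42038495 -0.26738389  0.0125    ] [30 43 45]
  end [324.07352 406.95587] [ 0.44513292 -0.38954389  0.0125    ] [100 107 102]
```

View pics/crop1.png

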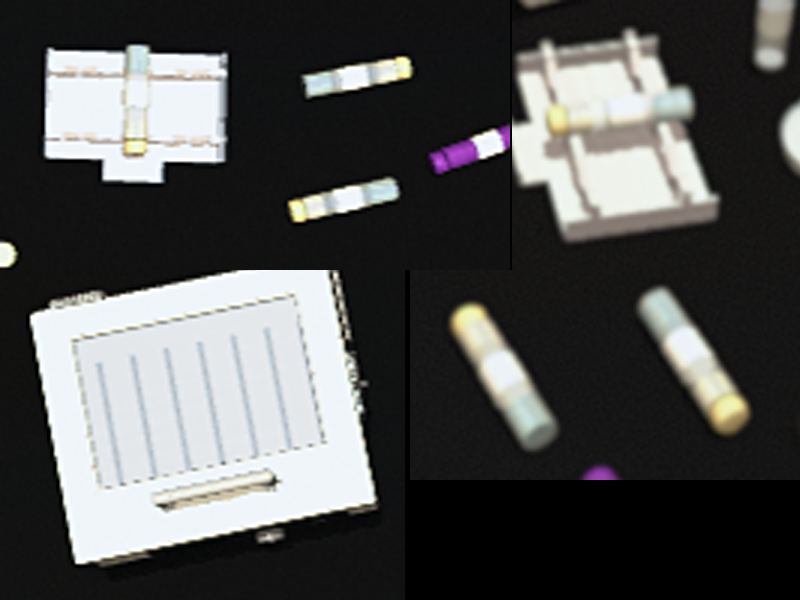

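Choice confirmed: the far vial (429,236) has its plug to the right (−y), and the near vial (424,277) has its plug to the left (+y). The rack vial's plug points to −x. Next I measure the rack, the handle and the vial heights.

Run:
```python
from h import *
np.set_printoptions(precision=4,suppress=True)
t=cam("top");s=cam("side")
def ends(c,m,off):
    k,l,st,ce=cv2.connectedComponentsWithStats(m.astype(np.uint8));i=1+st[1:,4].argmax()
    r=cv2.minAreaRect((np.argwhere(l==i)[:,::-1]+off).astype(np.float32))
    P=cv2.boxPoints(r);e=[(P[i]+P[(i+1)%4])/2 for i in range(4)]
    return r,max([(e[0],e[2]),(e[1],e[3])],key=lambda q:np.linalg.norm(q[0]-q[1]))
# vials tri (centers)
for nm,a,b in(("far",(428.8,235.0),(374.1,379.6)),("near",(424.2,276.2),(310.4,384.2))): print(nm,tri([(t,a),(s,b)]))
# rack plate in top
x0,y0,x1,y1=315,215,395,280
m=(t["img"][y0:y1,x0:x1].max(2)>100).astype(np.uint8)
m2=cv2.morphologyEx(m,cv2.MORPH_CLOSE,np.ones((5,5)));m2=cv2.morphologyEx(np.pad(m2,20),cv2.MORPH_OPEN,np.ones((27,27)))[20:-20,20:-20]
r,e=ends(t,m2,[x0,y0]);print("rack",r)
for q in cv2.boxPoints(r): print(plane(t,q,.01))
print("ctr",plane(t,r[0],.006),plane(t,r[0],.02))
# yellow plugs
for n,c in(("top",t),("side",s)):
    H=cv2.cvtColor(c["img"],cv2.COLOR_BGR2HSV);m=cv2.inRange(H,(18,60,120),(35,255,255))
    k,l,st,ce=cv2.connectedComponentsWithStats(m)
    for i in range(1,k):
        if st[i,4]>8 and ce[i,0]>280 and ce[i,0]<450 and ce[i,1]>180: print(n,ce[i],st[i,4],plane(c,ce[i],.034))
# handle guess
A=(227.3,251.7);B=(266.7,244.3)
for q in(A,B):print("handle top@.165",plane(t,q,.165),"side px",proj(s,plane(t,q,.165)))
out=np.vstack([cv2.resize(s["img"][140:260,250:395],None,fx=4,fy=4,interpolation=cv2.INTER_CUBIC)])
cv2.imwrite("pics/crop2.png",out)
```

```text
far [ 0.5591 -0.3527  0.0155]
near [ 0.4323 -0.3332  0.0158]
rack ((354.5, 245.0), (36.0, 59.0), 90.0)
[ 0.5897 -0.032   0.01  ]
[ 0.5871 -0.2156  0.01  ]
[ 0.4749 -0.2121  0.01  ]
[ 0.4775 -0.03    0.01  ]
ctr [ 0.5325 -0.1227  0.006 ] [ 0.5309 -0.1215  0.02  ]
top [444.2222 234.6667] 9 [ 0.5573 -0.3954  0.034 ]
top [354.6129 258.2581] 31 [ 0.4889 -0.1196  0.034 ]
top [409.0357 279.7857] 28 [ 0.4213 -0.2827  0.034 ]
top [327.3273 468.6727] 55 [-0.1202 -0.0258  0.034 ]
top [329.2791 472.814 ] 43 [-0.1317 -0.0313  0.034 ]
side [311.8254 300.2857] 63 [ 0.49   -0.1198  0.034 ]
side [298.3478 365.913 ] 69 [ 0.4165 -0.2975  0.034 ]
side [385.4538 396.6538] 130 [ 0.5602 -0.4108  0.034 ]
handle top@.165 [0.5017 0.2442 0.165 ] side px [281.9785 168.537 ]
handle top@.165 [0.5208 0.135  0.165 ] side px [298.8909 189.8825]
```

View pics/crop2.png

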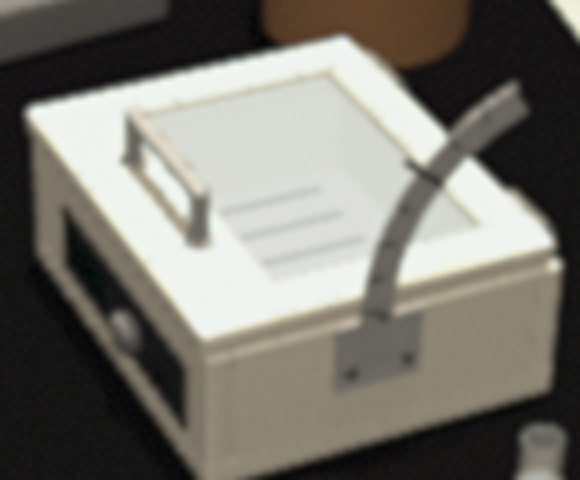

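Handle ends in the side view are (283,169.5) and (300.5,188.7), which agrees with the top view at z = 0.165. So the handle's middle is at about (0.511, 0.190, 0.165), with incubator yaw about 10°. Now I move over the near vial.

```bash
cat >> h.py <<'E'
from scipy.spatial.transform import Rotation as Ro
def plan(p,yaw,n,tilt=0.):
    """per-row turn and shift (fractions) for n equal rows to reach TCP p, tool-y yaw (deg), tilt: tool leans by deg about tool x"""
    s=robot.state();R0=Ro.from_rotvec(s["tcp_rot"]);y=np.radians(yaw)
    ty=np.array([np.sin(0)*0+np.cos(y),np.sin(y),0]);tz=np.array([0,0,-1.]);tx=np.cross(ty,tz)
    R1=Ro.from_matrix(np.c_[tx,ty,tz])*Ro.from_rotvec([np.radians(tilt),0,0])
    w=(R0.inv()*R1).as_rotvec()/n; M=np.zeros((3,3));R=R0
    for i in range(n): M+=R.as_matrix(); R=R*Ro.from_rotvec(w)
    v=np.linalg.solve(M,np.array(p)-s["tool_pos"])
    print("turn",np.round(w/.08,3),"shift",np.round(v/.025,3),"n",n)
E
python3 -c "
from h import *
plan([.432,-.333,.16],12,18)"
```

```text
turn [-0.    -0.    -0.963] shift [0.668 0.204 0.158] n 18
```

```bash
R='[[0,0,-0.963],[0.668,0.204,0.158],60]'; python3 -m creep '[[[0,0,-0.963],[0.668,0.204,0.158],60],[[0,0,-0.963],[0.668,0.204,0.158],60],[[0,0,-0.963],[0.668,0.204,0.158],60],[[0,0,-0.963],[0.668,0.204,0.158],60],[[0,0,-0.963],[0.668,0.204,0.158],60],[[0,0,-0.963],[0.668,0.204,0.158],60],[[0,0,-0.963],[0.668,0.204,0.158],60],[[0,0,-0.963],[0.668,0.204,0.158],60]]'
python3 -m creep '[[[0,0,-0.963],[0.668,0.204,0.158],60],[[0,0,-0.963],[0.668,0.204,0.158],60],[[0,0,-0.963],[0.668,0.204,0.158],60],[[0,0,-0.963],[0.668,0.204,0.158],60],[[0,0,-0.963],[0.668,0.204,0.158],60],[[0,0,-0.963],[0.668,0.204,0.158],60],[[0,0,-0.963],[0.668,0.204,0.158],60],[[0,0,-0.963],[0.668,0.204,0.158],60]]'
python3 -m creep '[[[0,0,-0.963],[0.668,0.204,0.158],60],[[0,0,-0.963],[0.668,0.204,0.158],60],[[0,0,0],[0,0,0],60]]'
python3 - <<'E'
from h import *
w=cam("wrist");cv2.imwrite("pics/w1.png",w["img"])
for nm,p in(("near",(.432,-.333,.0125)),("plug",(.4205,-.278,.0125)),("far",(.559,-.353,.0125)),("rack",(.531,-.121,.006))): print(nm,proj(w,p))
E
```

```text
time_s: 1.35
tool_pos: [0.3495, -0.4814, 0.1995]
tcp_rot: [2.747, 1.523, -0.0]
ft_force: [0.4, -0.2, -0.3]
grip_width: 0.065
finger_force: 0.0
time_s: 2.35
tool_pos: [0.4255, -0.3667, 0.168]
tcp_rot: [2.156, 2.285, -0.0]
ft_force: [0.4, -0.6, 0.2]
grip_width: 0.0653
finger_force: 0.0
time_s: 2.72
tool_pos: [0.4322, -0.3321, 0.16]
tcp_rot: [-1.975, -2.442, 0.0]
ft_force: [0.8, -0.0, 0.2]
grip_width: 0.0655
finger_force: 0.0
near [312.17246834 220.63275682]
plug [312.54088859 141.28564361]
far [470.07872361 278.91159259]
rack [550.03176767 -84.55874409]
```

View pics/w1.png

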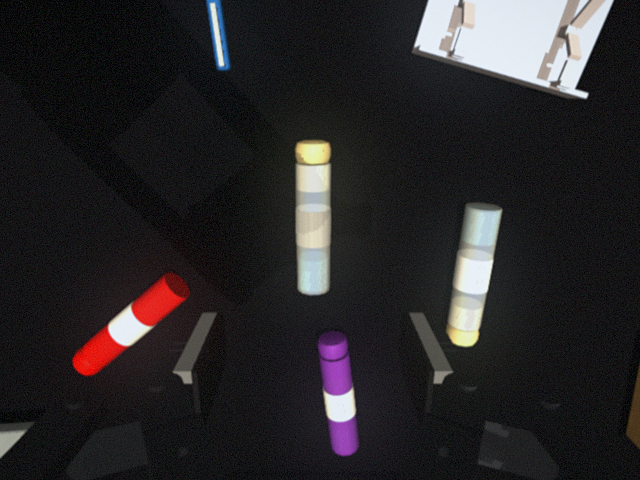

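The wrist view shows the near vial in line with the fingers: plug at (313,150), closed end at (313,292). The far vial runs from plug (462,340) to closed end (483,208). The rack's right edge runs from (416,50) to (587,96). I descend on the near vial.

Run:
```python
from h import *
np.set_printoptions(precision=4,suppress=True)
w=cam("wrist");t=cam("top");s=cam("side")
for q in((313,142),(313,293),(313,217)):print(plane(w,q,.0125))
print("far",tri([(w,(473,275)),(t,(428.8,235.0)),(s,(374.1,379.6))]));a,b=plane(w,(462,340),.0125),plane(w,(483,208),.0125);print(a,b,np.degrees(np.arctan2(*(a-b)[1::-1])))
a,b=plane(w,(416,50),.008),plane(w,(587,96),.008);print("rack edge",a,b,np.linalg.norm(a-b),np.degrees(np.arctan2(*(b-a)[1::-1])))
print("near",tri([(w,(313,218)),(t,(424.2,276.2)),(s,(310.4,384.2))]))
plan([.432,-.331,.002],12,7)
```

```text
[ 0.4212 -0.2794  0.0125]
[ 0.445  -0.3908  0.0125]
[ 0.4323 -0.3313  0.0125]
far [ 0.5596 -0.3516  0.0141]
[ 0.5708 -0.4067  0.0125] [ 0.5502 -0.2994  0.0125] -79.1793678141446
rack edge [ 0.4743 -0.2091  0.008 ] [ 0.5942 -0.2123  0.008 ] 0.11995198368652325 -1.5349320197658165
near [ 0.4324 -0.3324  0.0147]
turn [ 0.001  0.002 -0.002] shift [0.016 0.001 0.906] n 7
```

```bash
python3 -m creep '[[[0,0,0],[-0.1,0,1],60],[[0,0,0],[0,0,1],60],[[0,0,0],[0,0,1],60],[[0,0,0],[0,0,1],60],[[0,0,0],[0,0,1],60],[[0,0,0],[0,0,0.8],60],[[0,0,0],[0,0,0.5],60],[[0,0,0],[0,0,0],60]]'
python3 -m creep '[[[0,0,0],[0,0,0],255],[[0,0,0],[0,0,0],255],[[0,0,0],[0,0,0],255],[[0,0,0],[0,0,0],255],[[0,0,0],[0,0,0],255],[[0,0,0],[0,0,0],255]]'
```

```text
time_s: 3.92
tool_pos: [0.4324, -0.3356, 0.0021]
tcp_rot: [-1.977, -2.44, 0.0]
ft_force: [0.2, 0.4, 0.1]
grip_width: 0.0654
finger_force: 0.0
time_s: 4.68
tool_pos: [0.4333, -0.3359, 0.0038]
tcp_rot: [1.975, 2.44, -0.0]
ft_force: [-0.7, 0.5, 7.0]
grip_width: 0.0229
finger_force: 58.8
```

```bash
python3 -m creep '[[[0,0,0],[0,0,-0.5],255],[[0,0,0],[0,0,-1],255],[[0,0,0],[0,0,-1],255],[[0,0,0],[0,0,-1],255],[[0,0,0],[0,0,-1],255],[[0,0,0],[0,0,0],255]]'
python3 -c "
from h import *
plan([.533,-.1775,.16],88.5,17)"
```

```text
time_s: 5.42
tool_pos: [0.4338, -0.3362, 0.1174]
tcp_rot: [1.974, 2.438, -0.0]
ft_force: [0.1, 0.0, -1.0]
grip_width: 0.0232
finger_force: 58.9
turn [ 0.     0.004 -0.982] shift [ 0.082  0.468 -0.1  ] n 17
```

```bash
python3 -m creep '[[[0,0,-0.982],[0.082,0.468,-0.1],255],[[0,0,-0.982],[0.082,0.468,-0.1],255],[[0,0,-0.982],[0.082,0.468,-0.1],255],[[0,0,-0.982],[0.082,0.468,-0.1],255],[[0,0,-0.982],[0.082,0.468,-0.1],255],[[0,0,-0.982],[0.082,0.468,-0.1],255],[[0,0,-0.982],[0.082,0.468,-0.1],255],[[0,0,-0.982],[0.082,0.468,-0.1],255]]'
python3 -m creep '[[[0,0,-0.982],[0.082,0.468,-0.1],255],[[0,0,-0.982],[0.082,0.468,-0.1],255],[[0,0,-0.982],[0.082,0.468,-0.1],255],[[0,0,-0.982],[0.082,0.468,-0.1],255],[[0,0,-0.982],[0.082,0.468,-0.1],255],[[0,0,-0.982],[0.082,0.468,-0.1],255],[[0,0,-0.982],[0.082,0.468,-0.1],255],[[0,0,-0.982],[0.082,0.468,-0.1],255]]'
python3 -m creep '[[[0,0,-0.982],[0.082,0.468,-0.1],255],[[0,0,0],[0,0,0],255],[[0,0,0],[0,0,0],255]]'
python3 - <<'E'
from h import *
w=cam("wrist");cv2.imwrite("pics/w2.png",w["img"])
np.savez("w2.npz",**w)
for nm,p in(("laneR",(.533,-.1775,.034)),("mid plug",(.48,-.12,.034)),("rack",(.534,-.121,.006))): print(nm,proj(w,p))
E
```

```text
time_s: 6.42
tool_pos: [0.5063, -0.2776, 0.1339]
tcp_rot: [-1.121, -2.932, -0.0]
ft_force: [0.6, 0.6, -0.8]
grip_width: 0.0229
finger_force: 58.8
time_s: 7.42
tool_pos: [0.5323, -0.1879, 0.1539]
tcp_rot: [-0.159, -3.135, -0.001]
ft_force: [-0.4, -0.0, 0.3]
grip_width: 0.023
finger_force: 58.8
time_s: 7.8
tool_pos: [0.5318, -0.1768, 0.157]
tcp_rot: [-0.042, -3.14, -0.0]
ft_force: [0.0, 0.1, -0.2]
grip_width: 0.0229
finger_force: 58.8
laneR [310.89046078 231.39489032]
mid plug [400.36194985 148.55571918]
rack [388.2544797  219.06541938]
```

View pics/w2.png

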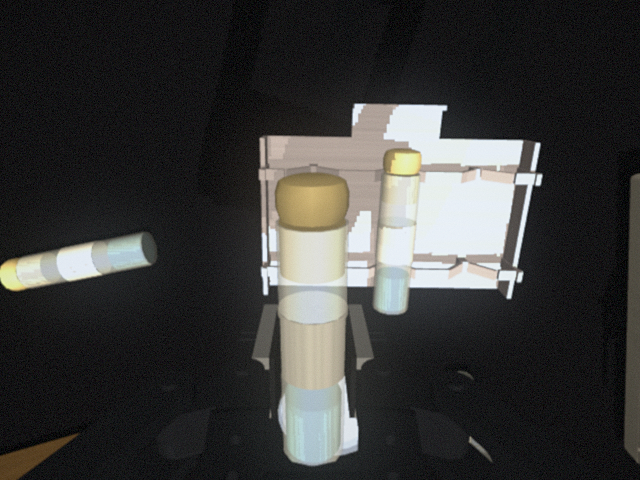

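The wrist view shows the held vial (plug at (312,200)) over the right lane. The middle vial runs from plug end (402,151) to closed end (391,313). The left-lane notches are near (475,177) on the front rail and (463,268) on the back rail. I work out the rack's pose from these.

Run:
```python
from h import *
np.set_printoptions(precision=4,suppress=True)
w=dict(np.load("w2.npz"));t=cam("top");s=cam("side")
a,b=plane(w,(402,153),.034),plane(w,(391.5,306),.034);print("mid",a,b,np.linalg.norm(a-b),np.degrees(np.arctan2(*(b-a)[1::-1])),(a+b)/2)
print("plug tri",tri([(w,(402,162)),(t,(354.6,258.3)),(s,(311.8,300.3))]))
for q in((475,177),(463,268)):print("notch",plane(w,q,.0165),plane(w,q,.025))
a,b=plane(w,(265,137),.02),plane(w,(539,143),.02);print("front corners",a,b,np.linalg.norm(a-b),np.degrees(np.arctan2(*(b-a)[1::-1])))
# held vial ends at its height
z=robot.state()["tool_pos"][2]+.0095
a,b=plane(w,(312,188),z),plane(w,(313,452),z);print("held",a,b,np.linalg.norm(a-b),np.degrees(np.arctan2(*(b-a)[1::-1])),(a+b)/2)
g=cv2.cvtColor(w["img"],cv2.COLOR_BGR2HSV);m=cv2.inRange(g,(15,80,90),(35,255,255))
k,l,st,ce=cv2.connectedComponentsWithStats(m)
for i in range(1,k):
    if st[i,4]>200: print(st[i],ce[i])
```

```text
mid [ 0.4828 -0.1189  0.034 ] [ 0.5903 -0.1216  0.034 ] 0.10753146379836863 -1.483779697225275 [ 0.5365 -0.1202  0.034 ]
plug tri [ 0.4891 -0.1192  0.0338]
notch [ 0.5026 -0.0647  0.0165] [ 0.5009 -0.068   0.025 ]
notch [ 0.5698 -0.0668  0.0165] [ 0.5661 -0.07    0.025 ]
front corners [ 0.472  -0.2059  0.02  ] [ 0.4805 -0.0263  0.02  ] 0.17974225448250167 87.2772639227762
held [ 0.4756 -0.1751  0.1669] [ 0.5848 -0.1775  0.1669] 0.10921896375896296 -1.3039706601360967 [ 0.5302 -0.1763  0.1669]
[384 149  37  26 611] [400.5041 161.6121]
[ 275  173   74   58 3723] [311.4641 201.3602]
```

```bash
python3 -m creep '[[[0,0,0],[-0.2,0,1],255],[[0,0,0],[0,0,1],255],[[0,0,0],[0,0,1],255],[[0,0,0],[0,0,1],255],[[0,0,0],[0,0,0.8],255],[[0,0,0],[0,0,0.24],255],[[0,0,0],[0,0,0],255]]'; python3 -m creep '[[[0,0,0],[0,0,0.1],255],[[0,0,0],[0,0,0.08],255],[[0,0,0],[0,0,0],255]]'
```

```text
time_s: 8.82
tool_pos: [0.5372, -0.177, 0.0317]
tcp_rot: [-0.041, -3.141, 0.0]
ft_force: [0.1, 0.1, -0.2]
grip_width: 0.0229
finger_force: 58.8
time_s: 9.2
tool_pos: [0.5372, -0.1768, 0.0274]
tcp_rot: [0.04, 3.141, -0.0]
ft_force: [-1.1, -0.8, -0.4]
grip_width: 0.023
finger_force: 58.8
```

```bash
python3 -m creep '[[[0,0,0],[0,0,0.06],255],[[0,0,0],[0,0,0],255]]'; python3 -m creep '[[[0,0,0],[0,0,0.04],255],[[0,0,0],[0,0,0],255]]'
```

```text
time_s: 9.45
tool_pos: [0.5374, -0.177, 0.026]
tcp_rot: [0.04, 3.141, -0.001]
ft_force: [-0.2, -0.9, 2.2]
grip_width: 0.0229
finger_force: 59.1
time_s: 9.7
tool_pos: [0.5375, -0.1772, 0.0257]
tcp_rot: [0.041, 3.14, -0.001]
ft_force: [-0.9, -1.6, 6.1]
grip_width: 0.0226
finger_force: 59.6
```

The vial touches down at z = 0.026, as expected. I open partly and rise.

```bash
python3 -m creep '[[[0,0,0],[0,0,0],135],[[0,0,0],[0,0,0],135],[[0,0,0],[0,0,0],130],[[0,0,0],[0,0,-0.3],130],[[0,0,0],[0,0,-0.7],130],[[0,0,0],[0,0,-1],130],[[0,0,0],[0,0,-1],130],[[0,0,0],[0,0,-1],130]]'
python3 -c "
from h import *
plan([.560,-.352,.16],11.0,17)"
```

```text
time_s: 10.7
tool_pos: [0.5371, -0.1768, 0.126]
tcp_rot: [0.04, 3.141, -0.0]
ft_force: [0.3, 0.0, 0.1]
grip_width: 0.0419
finger_force: 0.0
turn [0.    0.    0.995] shift [-0.32  -0.315 -0.08 ] n 17
```

```bash
python3 -m creep '[[[0,0,0.995],[-0.32,-0.315,-0.08],100],[[0,0,0.995],[-0.32,-0.315,-0.08],100],[[0,0,0.995],[-0.32,-0.315,-0.08],60],[[0,0,0.995],[-0.32,-0.315,-0.08],60],[[0,0,0.995],[-0.32,-0.315,-0.08],60],[[0,0,0.995],[-0.32,-0.315,-0.08],60],[[0,0,0.995],[-0.32,-0.315,-0.08],60],[[0,0,0.995],[-0.32,-0.315,-0.08],60]]'
python3 -m creep '[[[0,0,0.995],[-0.32,-0.315,-0.08],60],[[0,0,0.995],[-0.32,-0.315,-0.08],60],[[0,0,0.995],[-0.32,-0.315,-0.08],60],[[0,0,0.995],[-0.32,-0.315,-0.08],60],[[0,0,0.995],[-0.32,-0.315,-0.08],60],[[0,0,0.995],[-0.32,-0.315,-0.08],60],[[0,0,0.995],[-0.32,-0.315,-0.08],60],[[0,0,0.995],[-0.32,-0.315,-0.08],60]]'
python3 -m creep '[[[0,0,0.995],[-0.32,-0.315,-0.08],60],[[0,0,0],[0,0,0],60],[[0,0,0],[0,0,0],60]]'
python3 - <<'E'
from h import *
w=cam("wrist");cv2.imwrite("pics/w3.png",w["img"]);np.savez("w3.npz",**w)
print(proj(w,(.5596,-.352,.0125)))
E
```

```text
time_s: 11.7
tool_pos: [0.5787, -0.255, 0.1412]
tcp_rot: [1.025, 2.969, -0.0]
ft_force: [-0.0, 0.3, 0.0]
grip_width: 0.0655
finger_force: 0.0
time_s: 12.7
tool_pos: [0.5655, -0.3424, 0.1572]
tcp_rot: [1.903, 2.499, -0.0]
ft_force: [0.3, 0.2, 0.3]
grip_width: 0.0654
finger_force: 0.0
time_s: 13.08
tool_pos: [0.5603, -0.3516, 0.1588]
tcp_rot: [-1.997, -2.425, -0.0]
ft_force: [0.0, -0.5, 0.4]
grip_width: 0.0655
finger_force: 0.0
[311.49441918 220.30497309]
```

View pics/w3.png

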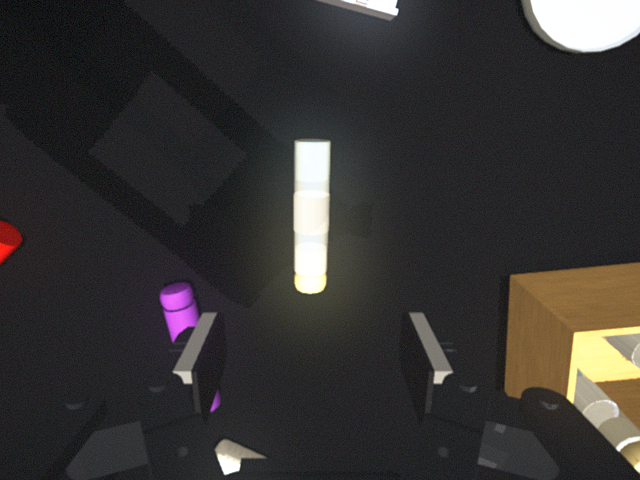

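The far vial lies in line with the fingers, closed end at (312,140) and plug end at (310,293). The purple vial at (180,320) is clear of the finger paths. I descend and grip.

```bash
python3 -m creep '[[[0,0,0],[-0.1,0,1],60],[[0,0,0],[0,0,1],60],[[0,0,0],[0,0,1],60],[[0,0,0],[0,0,1],60],[[0,0,0],[0,0,1],60],[[0,0,0],[0,0,0.8],60],[[0,0,0],[0,0,0.44],60],[[0,0,0],[0,0,0],60]]'
python3 -m creep '[[[0,0,0],[0,0,0],255],[[0,0,0],[0,0,0],255],[[0,0,0],[0,0,0],255],[[0,0,0],[0,0,0],255],[[0,0,0],[0,0,0],255],[[0,0,0],[0,0,0],255]]'
python3 -m creep '[[[0,0,0],[0,0,-0.5],255],[[0,0,0],[0,0,-1],255],[[0,0,0],[0,0,-1],255],[[0,0,0],[0,0,-1],255],[[0,0,0],[0,0,-1],255],[[0,0,0],[0,0,-0.5],255],[[0,0,0],[0,0,0],255]]'
python3 -c "
from h import *
plan([.534,-.0645,.16],-91.6,23)"
```

```text
time_s: 14.12
tool_pos: [0.5605, -0.3539, 0.0021]
tcp_rot: [-1.997, -2.424, 0.0]
ft_force: [0.0, -0.6, 0.4]
grip_width: 0.0655
finger_force: 0.0
time_s: 14.88
tool_pos: [0.5612, -0.3548, 0.0039]
tcp_rot: [1.997, 2.423, 0.0]
ft_force: [-0.2, 1.1, 4.8]
grip_width: 0.0225
finger_force: 59.1
time_s: 15.75
tool_pos: [0.5609, -0.3546, 0.1286]
tcp_rot: [1.997, 2.423, 0.0]
ft_force: [0.5, 0.0, -0.8]
grip_width: 0.0225
finger_force: 58.9
turn [ 0.001 -0.     0.973] shift [ 0.422 -0.399 -0.055] n 23
```

```bash
python3 -m creep '[[[0,0,0.973],[0.422,-0.399,-0.055],255],[[0,0,0.973],[0.422,-0.399,-0.055],255],[[0,0,0.973],[0.422,-0.399,-0.055],255],[[0,0,0.973],[0.422,-0.399,-0.055],255],[[0,0,0.973],[0.422,-0.399,-0.055],255],[[0,0,0.973],[0.422,-0.399,-0.055],255],[[0,0,0.973],[0.422,-0.399,-0.055],255],[[0,0,0.973],[0.422,-0.399,-0.055],255]]'
python3 -m creep '[[[0,0,0.973],[0.422,-0.399,-0.055],255],[[0,0,0.973],[0.422,-0.399,-0.055],255],[[0,0,0.973],[0.422,-0.399,-0.055],255],[[0,0,0.973],[0.422,-0.399,-0.055],255],[[0,0,0.973],[0.422,-0.399,-0.055],255],[[0,0,0.973],[0.422,-0.399,-0.055],255],[[0,0,0.973],[0.422,-0.399,-0.055],255],[[0,0,0.973],[0.422,-0.399,-0.055],255]]'
python3 -m creep '[[[0,0,0.973],[0.422,-0.399,-0.055],255],[[0,0,0.973],[0.422,-0.399,-0.055],255],[[0,0,0.973],[0.422,-0.399,-0.055],255],[[0,0,0.973],[0.422,-0.399,-0.055],255],[[0,0,0.973],[0.422,-0.399,-0.055],255],[[0,0,0.973],[0.422,-0.399,-0.055],255],[[0,0,0.973],[0.422,-0.399,-0.055],255],[[0,0,0],[0,0,0],255]]'
python3 - <<'E'
from h import *
w=cam("wrist");cv2.imwrite("pics/w4.png",w["img"]);np.savez("w4.npz",**w);print(robot.state()["tool_pos"])
plan([.534,-.0645,.16],-91.6,4)
E
```

```text
time_s: 16.75
tool_pos: [0.488, -0.2645, 0.1374]
tcp_rot: [-2.645, -1.691, 0.002]
ft_force: [0.3, -0.2, -0.1]
grip_width: 0.0226
finger_force: 58.9
time_s: 17.75
tool_pos: [0.482, -0.1504, 0.1485]
tcp_rot: [-3.037, -0.799, 0.004]
ft_force: [1.2, 0.4, 0.1]
grip_width: 0.0226
finger_force: 58.8
time_s: 18.75
tool_pos: [0.5333, -0.064, 0.1582]
tcp_rot: [-3.141, 0.04, 0.003]
ft_force: [-0.4, 0.3, 0.2]
grip_width: 0.0227
finger_force: 58.8
[ 0.53285669 -0.06434002  0.15826335]
turn [0.    0.007 0.008] shift [ 0.011  0.001 -0.017] n 4
```

View pics/w4.png

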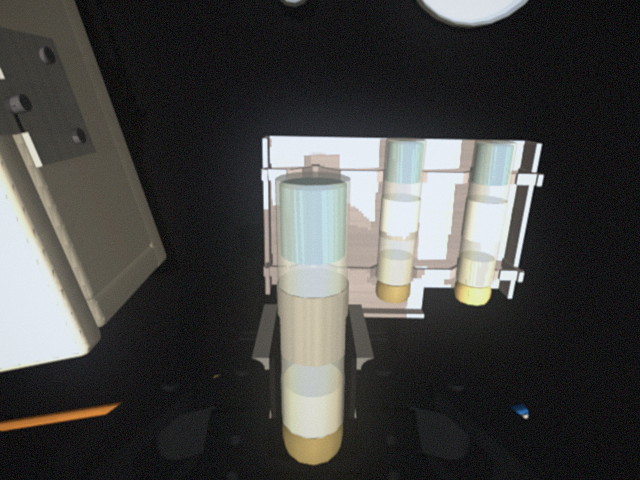

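The right-lane vial lies beside the middle one, both plugs towards the robot: middle (405,142) to (393,302), right (496,143) to (473,304). The held vial runs from (313,183) to (313,455), plug to −x.

Run:
```python
from h import *
np.set_printoptions(precision=4,suppress=True)
w=dict(np.load("w4.npz"))
for n,p,q,z in(("mid",(405,143),(393,297),.034),("right",(496,145),(473.5,298),.034),("held",(313,183),(313,452),.158+.0095)):
    a,b=plane(w,p,z),plane(w,q,z);print(n,a,b,np.linalg.norm(a-b),np.degrees(np.arctan2(*(a-b)[1::-1])),(a+b)/2)
```

```text
mid [ 0.5876 -0.123   0.034 ] [ 0.4806 -0.1196  0.034 ] 0.1070365859689171 -1.839248847864968 [ 0.5341 -0.1213  0.034 ]
right [ 0.5849 -0.1801  0.034 ] [ 0.4784 -0.1768  0.034 ] 0.10660536082625444 -1.7941100194687523 [ 0.5317 -0.1784  0.034 ]
held [ 0.5904 -0.0652  0.1675] [ 0.4792 -0.0625  0.1675] 0.1112418631773313 -1.4020969462637043 [ 0.5348 -0.0639  0.1675]
```

```bash
python3 -m creep '[[[0,0,0],[0.04,0.03,1],255],[[0,0,0],[0,0,1],255],[[0,0,0],[0,0,1],255],[[0,0,0],[0,0,1],255],[[0,0,0],[0,0,0.8],255],[[0,0,0],[0,0,0.35],255],[[0,0,0],[0,0,0],255]]'; python3 -m creep '[[[0,0,0],[0,0,0.08],255],[[0,0,0],[0,0,0.06],255],[[0,0,0],[0,0,0],255]]'
```

```text
time_s: 19.68
tool_pos: [0.534, -0.0655, 0.0302]
tcp_rot: [-3.141, 0.043, 0.002]
ft_force: [0.1, 0.1, 0.4]
grip_width: 0.0229
finger_force: 58.8
time_s: 20.05
tool_pos: [0.5347, -0.0653, 0.0274]
tcp_rot: [3.141, -0.043, 0.001]
ft_force: [-0.2, 0.8, 0.1]
grip_width: 0.0228
finger_force: 58.8
```

```bash
python3 -m creep '[[[0,0,0],[0,0,0.06],255],[[0,0,0],[0,0,0],255]]'; python3 -m creep '[[[0,0,0],[0,0,0.04],255],[[0,0,0],[0,0,0],255]]'
```

```text
time_s: 20.3
tool_pos: [0.5348, -0.0652, 0.0258]
tcp_rot: [-3.141, 0.044, -0.001]
ft_force: [0.4, 0.5, 1.5]
grip_width: 0.0227
finger_force: 59.0
time_s: 20.55
tool_pos: [0.5348, -0.0653, 0.0256]
tcp_rot: [3.141, -0.044, 0.002]
ft_force: [-3.2, -0.0, 8.8]
grip_width: 0.0229
finger_force: 59.8
```

```bash
python3 -m creep '[[[0,0,0],[0,0,0],135],[[0,0,0],[0,0,0],135],[[0,0,0],[0,0,0],130],[[0,0,0],[0,0,-0.3],130],[[0,0,0],[0,0,-0.7],130],[[0,0,0],[0,0,-1],130],[[0,0,0],[0,0,-1],130],[[0,0,0],[0,0,-1],130]]'
python3 -m creep '[[[0,0,0],[0,0,-1],80],[[0,0,0],[0,0,-1],60],[[0,0,0],[0,0,-1],60],[[0,0,0],[0,0,-1],60],[[0,0,0],[0,0,-1],60],[[0,0,0],[0,0,-1],60]]'
python3 -c "
from h import *
plan([.511,.190,.27],9.9,23)"
```

```text
time_s: 21.55
tool_pos: [0.5345, -0.0653, 0.1258]
tcp_rot: [3.141, -0.043, 0.001]
ft_force: [0.5, -0.0, -0.2]
grip_width: 0.0416
finger_force: 0.0
time_s: 22.3
tool_pos: [0.5343, -0.0652, 0.2759]
tcp_rot: [3.141, -0.043, 0.001]
ft_force: [0.1, 0.5, 1.2]
grip_width: 0.0654
finger_force: 0.0
turn [ 0.    -0.    -0.963] shift [ 0.339 -0.38   0.01 ] n 23
```

```bash
python3 -m creep '[[[0,0,-0.963],[0.339,-0.38,0.01],60],[[0,0,-0.963],[0.339,-0.38,0.01],60],[[0,0,-0.963],[0.339,-0.38,0.01],60],[[0,0,-0.963],[0.339,-0.38,0.01],60],[[0,0,-0.963],[0.339,-0.38,0.01],60],[[0,0,-0.963],[0.339,-0.38,0.01],60],[[0,0,-0.963],[0.339,-0.38,0.01],60],[[0,0,-0.963],[0.339,-0.38,0.01],60]]'
python3 -m creep '[[[0,0,-0.963],[0.339,-0.38,0.01],60],[[0,0,-0.963],[0.339,-0.38,0.01],60],[[0,0,-0.963],[0.339,-0.38,0.01],60],[[0,0,-0.963],[0.339,-0.38,0.01],60],[[0,0,-0.963],[0.339,-0.38,0.01],60],[[0,0,-0.963],[0.339,-0.38,0.01],60],[[0,0,-0.963],[0.339,-0.38,0.01],60],[[0,0,-0.963],[0.339,-0.38,0.01],60]]'
python3 -m creep '[[[0,0,-0.963],[0.339,-0.38,0.01],60],[[0,0,-0.963],[0.339,-0.38,0.01],60],[[0,0,-0.963],[0.339,-0.38,0.01],60],[[0,0,-0.963],[0.339,-0.38,0.01],60],[[0,0,-0.963],[0.339,-0.38,0.01],60],[[0,0,-0.963],[0.339,-0.38,0.01],60],[[0,0,-0.963],[0.339,-0.38,0.01],60],[[0,0,0],[0,0,0],60]]'
python3 - <<'E'
from h import *
w=cam("wrist");np.savez("w5.npz",**w);t=cam("top")
for p in((.5017,.2442,.165),(.5208,.135,.165)): print(proj(w,p))
# combined picture: wrist image + top crop of the rack
o=np.zeros((480,800,3),np.uint8);o[:,:640]=w["img"];o[:270,560:]=cv2.resize(t["img"][205:295,310:390],(240,270),interpolation=cv2.INTER_CUBIC)
cv2.imwrite("pics/w5.png",o)
E
```

```text
time_s: 23.3
tool_pos: [0.5813, 0.0238, 0.2729]
tcp_rot: [3.005, 0.915, 0.0]
ft_force: [-0.8, -0.6, 0.7]
grip_width: 0.0657
finger_force: 0.0
time_s: 24.3
tool_pos: [0.5681, 0.1232, 0.2709]
tcp_rot: [2.586, 1.784, 0.0]
ft_force: [1.0, -0.0, 0.2]
grip_width: 0.0649
finger_force: 0.0
time_s: 25.3
tool_pos: [0.5106, 0.19, 0.2693]
tcp_rot: [2.02, 2.406, 0.0]
ft_force: [-0.2, 0.5, -0.7]
grip_width: 0.0654
finger_force: 0.0
[313.74592657 149.5099278 ]
[313.39875501 317.86572929]
```

View pics/w5.png

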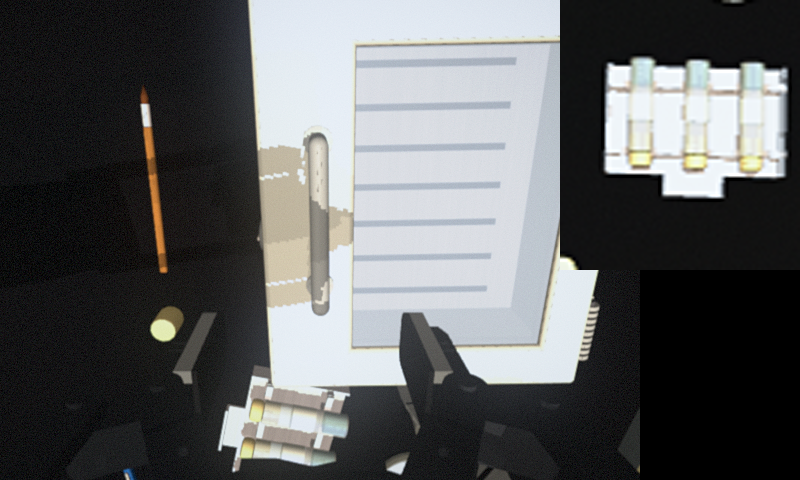

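All three vials lie in their lanes with plugs at the tab side. The handle bar runs from (318,137) to (320,313), slightly right of the prediction, so I triangulate it.

Run:
```python
from h import *
np.set_printoptions(precision=4,suppress=True)
w=dict(np.load("w5.npz"));t=cam("top");s=cam("side")
A=tri([(w,(318,137)),(t,(227.3,251.7)),(s,(283,169.5))]);B=tri([(w,(320,313)),(s,(300.5,188.7)),(t,(266.7,244.3))])
print(A,B,np.linalg.norm(A-B),(A+B)/2)
a,b=plane(w,(318,137),.165),plane(w,(320,313),.165);d=a-b;print(a,b,np.linalg.norm(d),(a+b)/2,"incub x yaw",np.degrees(np.arctan2(d[1],d[0]))-90)
yaw=np.degrees(np.arctan2(d[1],d[0]))-90
c=(a+b)/2
plan([c[0],c[1],.149],yaw,6)
```

```text
[0.5036 0.2483 0.1582] [0.5237 0.1372 0.1649] 0.1131444883653736 [0.5136 0.1928 0.1615]
[0.5029 0.2516 0.165 ] [0.5245 0.1394 0.165 ] 0.11431330595569873 [0.5137 0.1955 0.165 ] incub x yaw 10.899314614726265
turn [ 0.001  0.001 -0.037] shift [0.037 0.021 0.799] n 6
```

```bash
python3 -m creep '[[[0,0,-0.1],[0.06,0.13,1],60],[[0,0,0],[0.06,0,1],60],[[0,0,0],[0,0,1],60],[[0,0,0],[0,0,1],60],[[0,0,0],[0,0,0.6],60],[[0,0,0],[0,0,0.25],60],[[0,0,0],[0,0,0],60]]'
python3 -m creep '[[[0,0,0],[0,0,0],255],[[0,0,0],[0,0,0],255],[[0,0,0],[0,0,0],255],[[0,0,0],[0,0,0],255],[[0,0,0],[0,0,0],255],[[0,0,0],[0,0,0],255],[[0,0,0],[0,0,0],255]]'
python3 - <<'E'
from h import *
s=robot.state();R=Ro.from_rotvec(s["tcp_rot"]).as_matrix();print(R.round(3),s["joint_positions"].round(2))
g=s["tool_pos"]-R[:,2]*.019;print("grasp",g)
E
```

```text
time_s: 26.38
tool_pos: [0.5141, 0.1932, 0.1477]
tcp_rot: [2.011, 2.413, 0.0]
ft_force: [-0.4, -0.3, -0.4]
grip_width: 0.0654
finger_force: 0.0
time_s: 27.25
tool_pos: [0.5141, 0.1933, 0.1479]
tcp_rot: [2.01, 2.413, 0.001]
ft_force: [0.3, 0.5, 4.0]
grip_width: 0.0099
finger_force: 58.7
[[-0.181  0.984  0.001]
 [ 0.984  0.181  0.   ]
 [ 0.     0.001 -1.   ]] [ 0.34  0.35  1.75 -0.    1.04  0.16]
grasp [0.51406527 0.19330972 0.1668949 ]
```

```bash
python3 -m creep '[[[0.545,0,0],[0,0.058,-0.365],255],[[0.545,0,0],[0,0.058,-0.365],255],[[0.545,0,0],[0,0.058,-0.365],255],[[0.545,0,0],[0,0.058,-0.365],255]]'
python3 -m creep '[[[0.545,0,0],[0,0.058,-0.365],255],[[0.545,0,0],[0,0.058,-0.365],255],[[0.545,0,0],[0,0.058,-0.365],255],[[0.545,0,0],[0,0.058,-0.365],255],[[0,0,0],[0,0,0],255]]'
python3 -c "
from h import *
s=robot.state();R=Ro.from_rotvec(s['tcp_rot']).as_matrix();print(R[:,2],np.degrees(np.arccos(-R[2,2])),s['joint_positions'].round(2),s['ft_torque'])"
```

```text
time_s: 27.75
tool_pos: [0.5212, 0.1947, 0.1819]
tcp_rot: [-1.933, -2.321, 0.208]
ft_force: [0.9, 1.1, -6.7]
grip_width: 0.01
finger_force: 58.8
time_s: 28.38
tool_pos: [0.5347, 0.1974, 0.2158]
tcp_rot: [-1.848, -2.219, 0.397]
ft_force: [-3.9, 0.8, -5.8]
grip_width: 0.0098
finger_force: 59.2
[-0.34145657 -0.06246961 -0.93781926] 20.311503759763596 [0.31 0.51 1.36 0.04 1.63 0.12] [0.19315542 0.01733701 0.0125235 ]
```

```bash
python3 -m creep '[[[0.545,0,0],[0,0.058,-0.365],255],[[0.545,0,0],[0,0.058,-0.365],255],[[0.545,0,0],[0,0.058,-0.365],255],[[0.545,0,0],[0,0.058,-0.365],255]]'
python3 -m creep '[[[0.545,0,0],[0,0.058,-0.365],255],[[0.545,0,0],[0,0.058,-0.365],255],[[0.545,0,0],[0,0.058,-0.365],255],[[0.545,0,0],[0,0.058,-0.365],255],[[0,0,0],[0,0,0],255]]'
python3 - <<'E'
from h import *
s=robot.state();R=Ro.from_rotvec(s['tcp_rot']).as_matrix();print(np.degrees(np.arccos(-R[2,2])))
c=cam("side");t=cam("top")
# lid angle by bar point: from hinge position derived from the shut handle
x=np.array([.983,.183,0]);g=s["tool_pos"]-R[:,2]*.0175
h=np.array([.5139,.1935,0])+.210*x;d=g-h;print("lid angle est",np.degrees(np.arctan2(g[2]-.119,-d@x))-12.35,np.hypot(d@x,g[2]-.119))
a=cv2.resize(c["img"][110:260,245:400],None,fx=4,fy=4,interpolation=cv2.INTER_CUBIC)
b=cv2.resize(t["img"][160:290,175:320],None,fx=1.2,fy=1.2)
o=a.copy();cv2.imwrite("pics/s6.png",o[:600,:800])
E
```

```text
time_s: 28.88
tool_pos: [0.5543, 0.2012, 0.2475]
tcp_rot: [-1.758, -2.111, 0.57]
ft_force: [-5.0, 1.2, -5.6]
grip_width: 0.0099
finger_force: 59.6
time_s: 29.5
tool_pos: [0.5789, 0.206, 0.275]
tcp_rot: [-1.66, -1.995, 0.732]
ft_force: [-7.7, 1.1, -2.4]
grip_width: 0.0099
finger_force: 59.7
40.34472213796656
lid angle est 39.62235186332451 0.21500716902130748
```

View pics/s6.png

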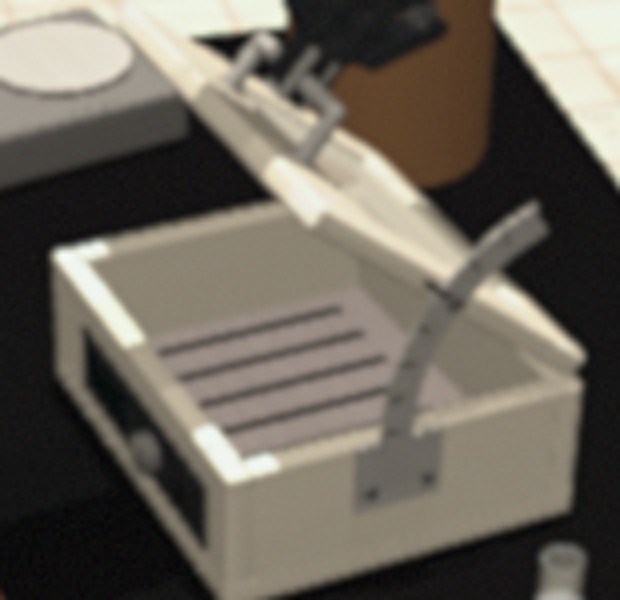

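The side view shows the lid's lower edge crossing the quadrant right at the long line (440,291), and geometry gives 39.6°. I make a tiny trim, hold and check steadiness.

```bash
python3 -m creep '[[[0.07,0,0],[0,0.008,-0.05],255],[[0,0,0],[0,0,0],255],[[0,0,0],[0,0,0],255],[[0,0,0],[0,0,0],255],[[0,0,0],[0,0,0],255],[[0,0,0],[0,0,0],255]]'
python3 - <<'E'
from h import *
s=robot.state();R=Ro.from_rotvec(s['tcp_rot']).as_matrix()
x=np.array([.983,.183,0]);g=s["tool_pos"]-R[:,2]*.0175
h=np.array([.5139,.1935,0])+.210*x;d=g-h;print("lid",np.degrees(np.arctan2(g[2]-.119,-d@x))-12.35,np.abs(s["joint_vel"]).max())
c=cam("side");cv2.imwrite("pics/s7.png",np.hstack([cv2.resize(c["img"][150:210,330:390],(480,480),interpolation=cv2.INTER_CUBIC),cv2.resize(c["img"][255:345,290:350],(320,480),interpolation=cv2.INTER_CUBIC)]))
E
```

```text
time_s: 30.35
tool_pos: [0.5797, 0.2062, 0.2758]
tcp_rot: [-1.658, -1.992, 0.735]
ft_force: [-7.5, 1.8, -3.4]
grip_width: 0.0095
finger_force: 59.7
lid 39.93059980913118 0.00223125528463423
```

View pics/s7.png

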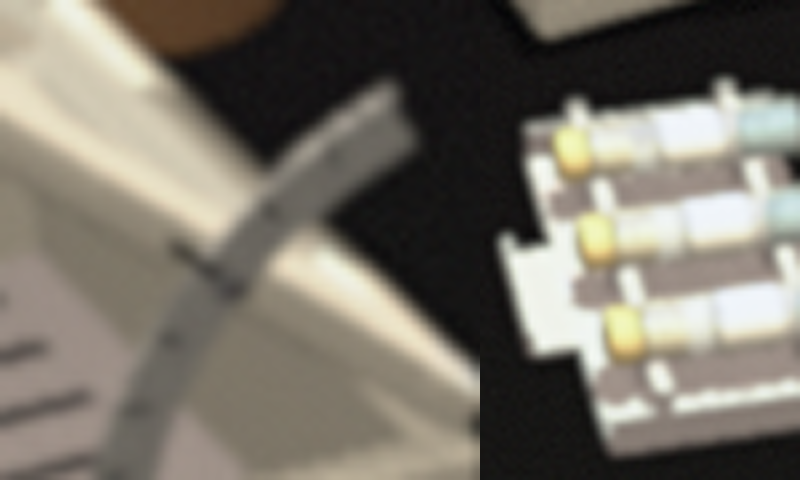

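The index pin stands at the long line (at (210,270) in the crop), and all three vials lie in the rack with plugs to the tab. The lid is steady at about 39.9° with a firm grip, so I hand in.

```bash
python3 -c "
from cell import robot
print(robot.hand_in())"
```

```text
the job is handed in; nothing more can be done
None
```

Job handed in at about 30 s: both loose vials lie in the two free lanes with their plugs towards the tab, and the gripper is holding the lid steady at about 39.9°, at the 40-degree line.

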